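Set a snap cap with the spring cap setter

TASK

Set the blue cap of the tube: draw the cap setter's red handle back by feel until the sear catches it, without straining against the overdraw buffer and without ever letting the ram fly forward onto an empty cradle, and let go of it; then pick up the tube by its glass, not by its cap, and lay it in the setter's cradle with the cap facing the ram. Then press the yellow trip pad, without forcing it, so that the ram fires and knocks the cap fully home, leave the tube lying in the cradle, and leave the other things on the bench where they are.

Things in the scene. Friction and masses are not known exactly. Their poses are not given: they have to be found in the camera images.
- ram: sprung ram with its red handle; origin on the setter's origin when forward (start), so its setter y is minus the draw. Spring: 5.5 N forward, +0.06 N/mm. The sear catches it at 30 to 66 mm, differently each time (hidden trim); riding over the sear adds 1 to 5 N over the 22 mm before. 2.5 mm past the catch it meets a rubber buffer (5 N/mm). Forward, its nose is at setter y 43 mm
- handle (a point): middle of the ram's upright red handle, 24 mm across, 14 mm thick in the draw direction and 64 mm tall; 86 mm above the table; its top at 118 mm, above the 72 mm high housing beside it; same axes as the setter. Its centre is on the setter's centre plane, 107 mm to the setter's -y when the ram is forward.
- buffer: small rubber overdraw buffer inside the housing, 30 x 10 x 16 mm, 5 N per mm, hidden; the drawn ram's catch dog runs onto it 2.5 mm past the catch. It is delicate: more than 12 N on it (2.4 mm of squeeze) damages it. Origin on the table-side projection of its front face.
- sear: dark steel rocker on the housing, with the yellow trip pad on its -x side; hinge along the setter's y, at x -20 mm, 75 mm above the table; origin on the hinge. Sprung; pressing the pad down lets a caught ram go after about 7 to 13 mm of pad travel at 1.5 to 5 N; the pad bottoms hard at about 20 mm. More than 25 N bends it
- trip_pad (a point): centre of the top face of the yellow trip pad (28 x 34 mm), 87 mm above the table at rest, 71 mm to the setter's -x and 46 mm to the setter's -y of the setter's origin, clear of the housing side (which is at -30 mm in x)
- setter: cap setter, bolted down: white base plate 110 x 320 x 12 mm, blue housing 60 x 105 x 72 mm tall over the ram (y -85 to +20 mm), cradle of two white V saddles, blue end stop. Origin on the table under the ram's axis; z up, the ram strikes along +y. Ram and tube axis 45 mm above the table
- cradle (a point): where the tube's middle belongs when its foot is at the end stop: setter x 0, y 94 mm, 45 mm above the table; axes of the setter. V saddles (48 mm wide, 48 mm tall) at 22 to 32 mm on its -y side and 32 to 42 mm on its +y side, fingers fit between; base plate 33 mm below it. End stop 50 mm to +y, 70 mm tall
- tube: glass tube lying level on a grey rest, 28 mm diameter, 100 mm long, 60 g; origin at the middle of its axis, 45 mm above the table; its y runs along the axis from the mouth (capped end, -50 mm) to the foot (+50 mm); white band from +12 to +42 mm. The capped -y end must face the ram
- cap: blue snap cap on the tube, 32 mm diameter, 16 mm long, origin at the centre of its outer face, axes of the tube. At the start it stands 5 mm proud (outer face 58 mm from the tube's middle); fully home its face is 53 mm from it. It slides on only against 12 N, more than the resting ram's spring can give.
- rest: grey resting tray, fixed, 75 x 125 x 12 mm, with two white V saddles (about 48 mm wide and tall) at -34 to -24 mm and +28 to +38 mm along its y; origin on the table under its middle. The tube lies in it, along its y.
- vial_green: bystander, small vial with green cap, 44 mm diameter, 62 mm tall, origin at the centre of its underside
- vial_blue: bystander, small vial with blue cap, 44 mm diameter, 62 mm tall, origin at the centre of its underside
- bottle_amber: bystander, brown bottle, 60 mm diameter, 100 mm tall, origin at the centre of its underside
- beaker: bystander, glass beaker, 68 mm diameter, 85 mm tall, origin at the centre of its underside
- dish: bystander, flat clear dish, 88 mm diameter, 14 mm tall, origin at the centre of its underside
- spare_cap: bystander, loose blue cap, 32 mm diameter, 16 mm tall, origin at the centre of its underside

How it is judged:
By the outcome, as a careful person would: the job done as asked, in the order asked, and still so for the second after the job is handed in, with the robot touching nothing.
It also fails if it takes over 72 s, if anything falls off the work surface, if the arm or the gripper's body presses on something with over 40 N, if the wrist force passes 120 N, or if a joint passes its speed limit or range.

ROBOT

A 7-joint arm with a two-finger parallel gripper is mounted at the origin on the work surface. World frame = base frame: x ahead of the robot, y to its left, z up, the work surface at z = 0. Lengths are in mm, angles in rad, forces in N, time in s.
With the tool pointing down it reaches from about 425 to 950 mm from the base axis. Payload 4.7 kg.
Tool frame: the origin (TCP) lies at the very end of the fingers, on their centre line; the grasp point (between the pads) lies 19 mm behind it; z points along the fingers, y is the line along which they close (so a half turn about z gives the same grasp; the last joint's range is limited). The gripper opens to 87 mm and grips with 3 to 60 N. Pads are 19 mm wide; open, the fingers measure 117 mm over their backs; the gripper's body (75 mm by 190 mm) begins 51 mm behind the grasp point.
Start: joints at [1.197, 0.469, -0.049, 1.532, 0.024, 1.141, -0.082], TCP at [228.203, -635.274, 222.573] pointing down, gripper open.
Joint ranges: [-2.59, 2.59], [-0.33, 1.99], [-1.39, 1.29], [0.1, 2.45], [-1.04, 4.18], [0.21, 1.99], [-2.66, 2.66]. Speed limits (rad/s): [2.57, 2.57, 3.14, 3.14, 3.14, 3.14, 3.14].

INTERFACE

Orientations are given as [roll, pitch, yaw] about the fixed x, y, z axes, in that order (R = Rz(yaw) Ry(pitch) Rx(roll)).
In Python, from cell import env gives the robot as it stands. The module is installed in compiled form; this text tells all that it offers.
- The arm moves only by the tool arm_command, never from a script. Its argument "increments" is text: rows parted by semicolons, each of 7 numbers parted by spaces: the shift along the tool's x, y, z in mm, then the turn, a rotation vector about the tool's x, y, z in rad, then the finger opening in mm, from 0 to 87. A call has 1 to 12 rows; each row is the pose to reach, as a shift and turn from the pose commanded when the call began, along the tool's axes at that moment; what a row does not reach only later rows make up. A row lasts 1/12 s, in which the tool goes at most 41.7 mm and 7.16 degrees, less where a joint would pass 70% of its speed; a pose out of reach is approached as far as the arm can. A call with a gripper value outside its range is refused whole. The fingers move at their own pace and stop on an object; the grip force is fixed at half the most. Time passes only in rows, so rows that repeat a pose let the fingers close. It gives the time, the measured TCP pose, the force, the opening and the grip force at its end, in the units of the state.
- env.observe(): the state, without advancing time (a new reading comes with each control period).
- env.camera(name): name is "side" or "top" or "wrist"; returns (picture, depth): 400x640x3 uint8, blue, green, red; 400x640 float32, mm along the optical axis (not along the pixel's ray), 0 where there is no reading.
- env.get_calibration(name): a dict with "camera_matrix" (3x3 intrinsics, pixels), "eye" and "attitude" of the camera in the world. Camera axes: x right, y down, z forward; pixel columns grow to the right and rows downward; lengths in mm; the calibration is good to about 2 mm. A picture is of the moment at which its call begins: read the wrist's pose just before it. get_calibration takes no time and is no camera call; for the wrist camera it gives the pose at the moment of the call.
- env.sign_off(): hands the job in; it is judged then, once.
Trained networks look in the newest picture that a camera, given by its name, has taken for a name from the list of things; names that differ only in an ending like _2 or _b are one class to them, and where a whole thing is asked for, a point or a joint stands for the part that bears it (a point fixed in the world has none). Each returns a list of dicts, best first, with "score" (0 to 1); they miss things now and then, are a little off and sometimes report something else, mostly with a low value. They report only what shows in the picture. A call takes as long as a camera call.
- env.find_in(query, camera): "centre" ([column, row] in pixels, amid what is visible of it).
- env.trace(query, camera): "region" (400x640 bool, what is visible of it) and "centre" ([column, row] in pixels, amid what is visible of it).
- env.spot_point(query, camera): "centre" ([column, row] in pixels: a listed point, or the origin of a listed thing).
The state is a dict: "time": time; "qpos": joint angles; "joint_vel": joint speeds; "joint_torque": joint torques, N m; "tool_pos": TCP position; "tool_rot": TCP orientation; "wrist_force": force on the tool from outside, world axes, zero at the start; "ft_torque": the same for the moment, N m; "width": opening from 0.0 (shut) to 1.0 (fully open); "grasp_force": force on a finger pad.
Only numpy, scipy, OpenCV 4.12 (cv2) and the standard library are available. Lean on these libraries where they do the work, as an engineer would, in place of code of your own. Each camera call takes 0.05 s, during which the arm holds its last target. There are 200 camera calls.

## Working session

There is one attempt and no reset: what is moved stays moved. The work goes in short steps, Python scripts to look and compute and a tool call to move; the robot and the scene stay as the last step left them, time stands still between calls to the robot, and variables do not carry over. Pictures are saved under pics/ and viewed, at most 10 in all, crops included, and the job is handed in when it is done.

Besides the shell and the picture viewer there is one more tool, called in YAML: its name, and indented under it one key for each argument. arm_command: Moves the arm, as the interface text tells. Its arguments: {"type":"object","properties":{"increments":{"type":"string"}},"required":["increments"]}

```bash
mkdir -p pics; cat > h.py <<'E'
import numpy as np, cv2
from cell import env
from scipy.spatial.transform import Rotation as R
def cal(c):
    k=env.get_calibration(c); A=np.array(k["attitude"],float)
    if A.shape!=(3,3): A=R.from_euler('xyz',A).as_matrix()
    return np.array(k["camera_matrix"]),np.array(k["eye"]),A
def ray(c,px):
    K,e,A=cal(c); return e,A@np.linalg.inv(K)@np.array([px[0],px[1],1.])
def at_z(c,px,z):
    e,d=ray(c,px); return e+d*(z-e[2])/d[2]
def at_d(c,px,D):
    e,d=ray(c,px); return e+d*D
E
python3 - <<'E'
from h import *
print(env.observe()); 
for c in("top","side"):
    print(c,env.get_calibration(c))
    im,d=env.camera(c); cv2.imwrite(f"pics/{c}1.png",im); np.save(f"{c}d.npy",d)
    for q in["setter","handle","trip_pad","cradle","tube","cap","rest","ram","vial_green","vial_blue","bottle_amber","beaker","dish","spare_cap"]:
        r=env.spot_point(q,c)
        for x in r[:2]:
            u,v=map(int,x["centre"]); D=d[min(v,399),min(u,639)]
            print(q,round(x["score"],2),np.round(x["centre"],1),at_d(c,x["centre"],D).round(1))
E
```

```text
{'time': 0.0, 'qpos': array([ 1.19709261,  0.46944754, -0.04861435,  1.53369389,  0.02410791,
        1.14099348, -0.08229748]), 'joint_vel': array([-0.00023069, -0.00104664,  0.00087595,  0.00177732, -0.00117012,
        0.00084628, -0.00088714]), 'joint_torque': array([ 9.19991908e-04, -5.07978630e+01, -8.10159557e-02, -2.36155164e+01,
       -6.15077955e-02,  3.80267075e-02,  1.59561750e-04]), 'tool_pos': array([ 227.97339525, -634.69842812,  221.49540005]), 'tool_rot': array([-3.13963771e+00,  7.02074062e-05,  3.44858553e-01]), 'wrist_force': array([-0.00386797,  0.66687774, -0.24269752]), 'ft_torque': array([-0.02077672, -0.03879317, -0.02236162]), 'grasp_force': 0.0, 'width': 1.0015156804072336}
top {'camera_matrix': array([[472.9050504 ,   0.        , 313.62197438],
       [  0.        , 472.9050504 , 199.0624714 ],
       [  0.        ,   0.        ,   1.        ]]), 'eye': array([ 290.88212722,  -10.76447855, 1470.30073169]), 'attitude': array([-2.95775277e+00, -3.81430599e-04, -1.56928878e+00])}
setter 0.95 [341.7 187.3] [588.1 -96.   67.4]
handle 0.64 [379.2 175.4] [ 613.8
[... 1215 characters left out ...]
e 0.8 [315.1 311.9] [477.7 278.1  56.4]
tube 0.73 [351.2 290.6] [418.9 180.3  15.3]
cap 0.75 [309.8 149. ] [ 613.7 -197.7   87.3]
cap 0.39 [318.4 294.4] [481.2 235.8  57.7]
rest 0.65 [315.  321.2] [472.2 300.5  58.6]
rest 0.37 [353.3 288.6] [415.4 173.2  14.4]
ram 0.73 [306.3 197.2] [587.8 -61.1  38.1]
ram 0.39 [314.9 166.3] [ 584.2 -138.5   80.6]
vial_green 0.89 [214.2 280.3] [721.2 240.5  32.7]
vial_blue 0.79 [186.5 345.7] [713. 403.  33.]
bottle_amber 0.71 [312.  133.6] [ 644.4 -338.8   30.4]
bottle_amber 0.25 [371.4 134.4] [ 470.3 -397.8   16.1]
beaker 0.89 [370.6 133.2] [ 473.  -396.9   20.9]
dish 0.57 [382.2 198.8] [ 395.5 -128.3   14. ]
spare_cap 0.53 [352.7 292.4] [414.8 183.4  14.1]
```

```bash
python3 - <<'E'
import cv2
a=cv2.imread("pics/top1.png");b=cv2.imread("pics/side1.png")
cv2.imwrite("pics/a.png",cv2.resize(a[100:300,150:470],(800,500),interpolation=2))
cv2.imwrite("pics/b.png",cv2.resize(b[110:370,160:480],(738,600),interpolation=2))
E
```

```text
(no output)
```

View pics/a.png

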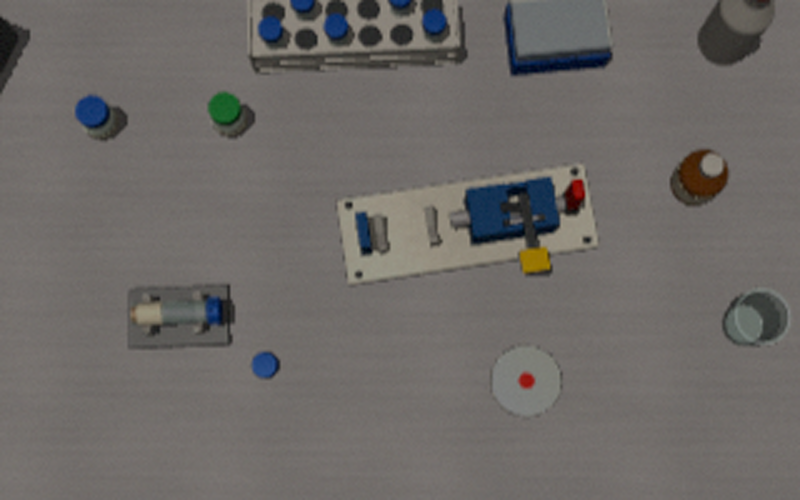

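View pics/b.png

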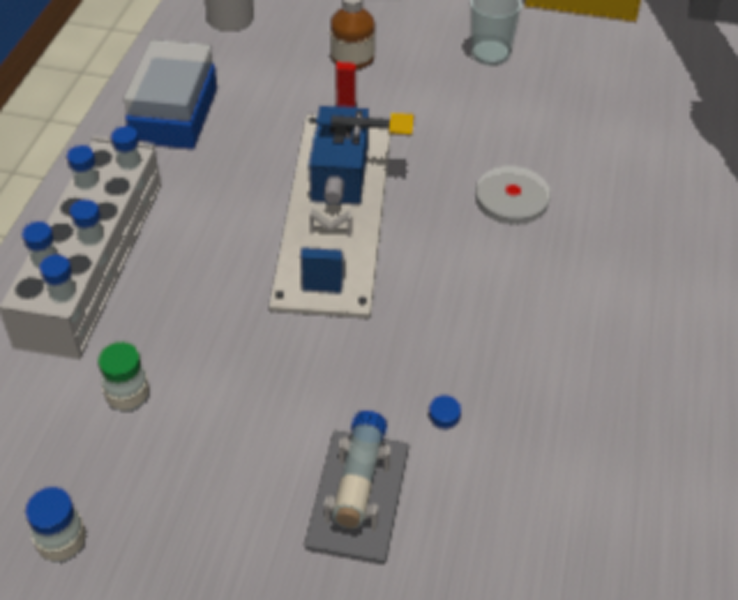

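The top view shows the setter with the handle at right (379,175), the yellow pad (363,204) and the end stop at left. The tube lies at (222,225) with its cap towards the setter, at (237,224). The side view agrees. Next I'll measure precisely by colour and depth.

```bash
cat > m.py <<'E'
from h import *
for c in("top","side"):
    im=cv2.imread(f"pics/{c}1.png"); d=np.load(f"{c}d.npy"); hsv=cv2.cvtColor(im,cv2.COLOR_BGR2HSV)
    K,e,A=cal(c); v,u=np.mgrid[:400,:640]
    P=e+((np.stack([u,v,np.ones_like(u)],-1)@np.linalg.inv(K).T)@A.T)*d[...,None]
    np.save(f"{c}P.npy",P)
    H,S,V=[hsv[...,i] for i in range(3)]; X,Y,Z=[P[...,i] for i in range(3)]
    def show(n,m):
        if m.sum(): print(c,n,m.sum(),np.median(P[m],0).round(1),P[m].min(0).round(0),P[m].max(0).round(0))
        return P[m]
    box=lambda x0,x1,y0,y1:(X>x0)&(X<x1)&(Y>y0)&(Y<y1)
    yel=(H>18)&(H<35)&(S>150)&(V>80); red=((H<8)|(H>172))&(S>150)
    show("pad",yel&box(480,580,-220,-100)&(Z>75)); show("handle top",red&box(560,660,-260,-150)&(Z>108)); show("handle",red&box(560,660,-260,-150))
    # plate
    m=(S<45)&(V>110)&box(500,680,-270,90)
    blue=(H>100)&(H<125)&(S>120)
    p=show("stop top",blue&box(540,640,0,90)&(Z>55)); h=show("housing top",blue&box(540,660,-190,-50)&(Z>62))
    for n,q in(("stop",p),("housing",h)): 
        if len(q)>4: print(n,cv2.minAreaRect(q[:,:2].astype(np.float32)))
    pl=m&(abs(Z-12)<8); cnt=P[pl][:,:2].astype(np.float32); print("plate",pl.sum(),cv2.minAreaRect(cnt))
    show("cap",blue&box(440,520,190,260)&(Z>40))
    t=show("tube",box(445,510,195,330)&(Z>50)); 
    r=show("rest",box(400,540,170,370)&(abs(Z-12)<6)); print(cv2.minAreaRect(r[:,:2].astype(np.float32)))
    t=t[:,:2]; w=np.linalg.svd(t-t.mean(0))[2][0]; print("tube dir",w,t.mean(0))
E
python3 m.py
```

```text
top pad 104 [ 534.9 -159.1   86. ] [ 521. -176.   81.] [ 550. -143.   92.]
top handle top 41 [ 612.  -206.5  115.9] [ 600. -215.  108.] [ 625. -201.  122.]
top handle 67 [ 609.4 -205.9  114. ] [ 600. -215.   61.] [ 625. -200.  122.]
top stop top 54 [572.8  45.4  69.5] [551.  39.  57.] [595.  52.  77.]
top housing top 509 [ 601.2 -121.5   71.5] [ 565. -189.   62.] [639. -81.  87.]
stop ((573.0265502929688, 45.1143798828125), (43.01715087890625, 11.352055549621582), 9.71077823638916)
housing ((601.8037109375, -134.87307739257812), (60.870628356933594, 105.8531494140625), 8.21920108795166)
plate 2175 ((588.859375, -90.08403015136719), (177.4990234375, 357.7615661621094), 0.04203014820814133)
top cap 61 [477.1 225.3  56.6] [463. 218.  41.] [494. 234.  64.]
top tube 294 [473.8 270.9  56.7] [459. 219.  50.] [496. 326.  65.]
top rest 609 [460.4 271.   11.5] [402. 172.   6.] [538. 366.  18.]
((469.8018798828125, 268.7729187011719), (135.12721252441406, 193.62327575683594), 0.0883697047829628)
tube dir [-0.04633316  0.99892604] [474.56351409 271.27920096]
side pad 83 [ 537.7 -154.    86.2] [ 
[... 346 characters left out ...]
 84.]
stop ((575.732177734375, 49.728248596191406), (39.55014419555664, 15.55440616607666), 10.30331802368164)
housing ((604.8604736328125, -131.42300415039062), (58.571250915527344, 108.37354278564453), 9.268322944641113)
plate 2050 ((590.3306274414062, -92.25296020507812), (353.50384521484375, 178.98416137695312), 89.9395751953125)
side cap 80 [479.1 228.6  58.1] [465. 220.  50.] [494. 237.  63.]
side tube 589 [477.8 277.5  56.9] [463. 220.  50.] [496. 329.  63.]
side rest 1249 [464.4 288.2  11.5] [403. 170.   6.] [519. 342.  18.]
((473.6744384765625, 252.8466796875), (190.47088623046875, 103.43378448486328), 77.62654876708984)
tube dir [-0.04398032  0.9990324 ] [477.92057643 276.13219843]
```

```bash
cat >> h.py <<'E'
O=np.array([597.5,-101.4]); YAW=0.158
def S(x,y): # setter -> world xy
    c,s=np.cos(YAW),np.sin(YAW); return O+np.array([c*x-s*y,s*x+c*y])
def inc(xyz,yaw):
    o=env.observe(); R0=R.from_euler('xyz',o["tool_rot"]); R1=R.from_euler('xyz',[np.pi,0,yaw])
    print("inc",(R0.inv().apply(np.array(xyz)-o["tool_pos"])).round(1),(R0.inv()*R1).as_rotvec().round(3),"t",round(o["time"],2))
E
python3 - <<'E'
from h import *
print(S(0,-84)); inc([*S(0,-84),190],1.729)
P=np.load("topP.npy").reshape(-1,3); q=P[:,:2]-O; c,s=np.cos(YAW),np.sin(YAW)
x=q[:,0]*c+q[:,1]*s; y=-q[:,0]*s+q[:,1]*c
m=(abs(x)<28)&(P[:,2]>76)&(y>-95)&(y<25)
print("above housing",np.c_[x,y,P[:,2]][m].min(0),np.c_[x,y,P[:,2]][m].max(0))
E
```

```text
[ 610.71684852 -184.35369139]
inc [ 512.4 -295.1   32.6] [ 0.     0.    -1.384] t 1.5
above housing [-26.48000419 -78.2778607   76.00366594] [25.61491827 19.00322494 92.32175032]
```

arm_command:
  increments: "512 -295 32 0 0 -1.384 0;512 -295 32 0 0 -1.384 0;512 -295 32 0 0 -1.384 0;512 -295 32 0 0 -1.384 0;512 -295 32 0 0 -1.384 0;512 -295 32 0 0 -1.384 0;512 -295 32 0 0 -1.384 0;512 -295 32 0 0 -1.384 0;512 -295 32 0 0 -1.384 0;512 -295 32 0 0 -1.384 0;512 -295 32 0 0 -1.384 0;512 -295 32 0 0 -1.384 0"

```text
time: 2.5
tool_pos: [552.0, -253.1, 195.7]
tool_rot: [3.141, 0.0, 1.733]
wrist_force: [0.6, 0.6, 0.6]
width: 0.173
grasp_force: 0.0
```

```bash
python3 - <<'E'
from h import *
o=env.observe();print(o["tool_pos"],o["tool_rot"],o["wrist_force"],o["qpos"],o["width"])
inc([*S(0,-84),190],1.729)
E
```

```text
[ 552.04493489 -253.0845602   195.71060336] [3.14115790e+00 4.05847723e-04 1.73270683e+00] [0.62156736 0.62890441 0.61404926] [ 0.71989954  0.42617362 -0.48140988  1.71135741  0.22171489  1.05775258
  0.32772435] 0.17266424690012552
inc [58.4 69.   5.7] [0.    0.    0.004] t 2.5
```

arm_command:
  increments: "58 69 6 0 0 0 0;58 69 6 0 0 0 0;58 69 6 0 0 0 0;58 69 40 0 0 0 0;58 69 55 0 0 0 0;58 69 55 0 0 0 0;58 69 55 0 0 0 0"

```text
time: 3.08
tool_pos: [609.6, -186.5, 140.0]
tool_rot: [-3.14, -0.001, 1.729]
wrist_force: [0.6, 0.6, 0.4]
width: 0.006
grasp_force: 0.0
```

```bash
python3 - <<'E'
from h import *
o=env.observe();print(o["tool_pos"],o["tool_rot"],o["wrist_force"],o["width"])
inc([*S(0,-84),95],1.729)
im,d=env.camera("wrist"); cv2.imwrite("pics/w1.png",im)
im,d=env.camera("side"); cv2.imwrite("pics/s2.png",cv2.resize(im[60:260,220:440],(660,600),interpolation=2))
E
```

```text
[ 609.63641664 -186.52136119  139.96063217] [-3.14011806e+00 -6.67760421e-04  1.72853147e+00] [0.62536104 0.64304632 0.42768609] 0.005536104878081966
inc [ 1.9  1.5 45. ] [-0.001 -0.001 -0.   ] t 3.08
```

View pics/w1.png

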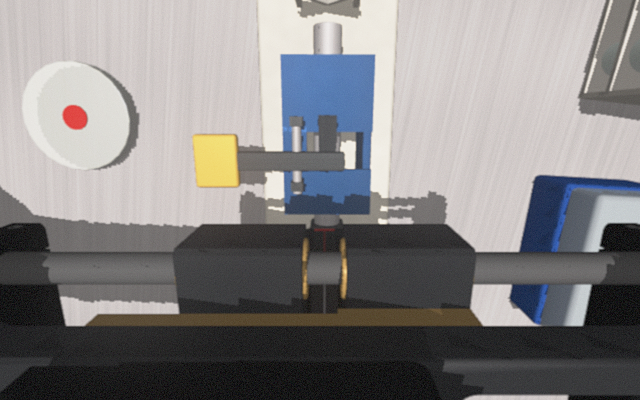

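The wrist view shows the closed fingers (325,265) in line with the housing (328,135), with the pad at (216,160) and the sear's rear end near row 190. The alignment is good, so I'll descend in front of the handle.

arm_command:
  increments: "4 1.5 0 0 0 0 0;4 1.5 15 0 0 0 0;4 1.5 25 0 0 0 0;4 1.5 33 0 0 0 0;4 1.5 40 0 0 0 0;4 1.5 45 0 0 0 0;4 1.5 45 0 0 0 0"

```text
time: 3.77
tool_pos: [610.2, -182.1, 94.3]
tool_rot: [-3.14, -0.001, 1.729]
wrist_force: [-0.7, 0.8, -0.1]
width: 0.005
grasp_force: 0.0
```

arm_command:
  increments: "-2 0 0 0 0 0 0;-4 0 0 0 0 0 0;-5 0 0 0 0 0 0;-6 0 0 0 0 0 0;-7 0 0 0 0 0 0;-8 0 0 0 0 0 0;-8 0 0 0 0 0 0"

```text
time: 4.35
tool_pos: [612.3, -190.4, 95.7]
tool_rot: [3.141, 0.0, 1.728]
wrist_force: [0.1, 0.2, -0.3]
width: 0.005
grasp_force: 0.0
```

arm_command:
  increments: "-1 0 0 0 0 0 0;-2 0 0 0 0 0 0;-3 0 0 0 0 0 0;-4 0 0 0 0 0 0;-4 0 0 0 0 0 0"

```text
time: 4.77
tool_pos: [612.5, -191.8, 95.5]
tool_rot: [-3.141, -0.003, 1.73]
wrist_force: [-1.6, 4.1, 2.0]
width: 0.007
grasp_force: 2.1
```

arm_command:
  increments: "-2 0 0 0 0 0 0;-4 0 0 0 0 0 0;-6 0 0 0 0 0 0;-8 0 0 0 0 0 0;-10 0 0 0 0 0 0;-12 0 0 0 0 0 0;-14 0 0 0 0 0 0;-16 0 0 0 0 0 0;-18 0 0 0 0 0 0;-20 0 0 0 0 0 0;-22 0 0 0 0 0 0;-22 0 0 0 0 0 0"

```text
time: 5.77
tool_pos: [615.5, -210.9, 95.5]
tool_rot: [-3.14, -0.006, 1.731]
wrist_force: [-4.1, 9.3, 5.0]
width: 0.006
grasp_force: 4.5
```

```bash
cat > dr.py <<'E'
from h import *
o=env.observe(); p=o["tool_pos"][:2]; y=np.array([-np.sin(YAW),np.cos(YAW)])
print("sety",((p-O)@y).round(2),"F",(o["wrist_force"][:2]@y).round(2),"t",round(o["time"],2))
E
python3 dr.py
```

```text
sety -111.01 F 9.79 t 5.77
```

arm_command:
  increments: "-2 0 0 0 0 0 0;-4 0 0 0 0 0 0;-6 0 0 0 0 0 0;-7 0 0 0 0 0 0;-7 0 0 0 0 0 0"

```text
time: 6.18
tool_pos: [616.4, -216.7, 95.5]
tool_rot: [-3.139, -0.008, 1.732]
wrist_force: [-4.5, 10.2, 5.3]
width: 0.005
grasp_force: 5.4
```

```bash
python3 dr.py
```

```text
sety -116.79 F 10.74 t 6.18
```

arm_command:
  increments: "-1 0 0 0 0 0 0;-2 0 0 0 0 0 0;-2 0 0 0 0 0 0"

```text
time: 6.43
tool_pos: [617.0, -220.1, 95.4]
tool_rot: [-3.14, -0.006, 1.731]
wrist_force: [-3.9, 8.0, 2.7]
width: 0.002
grasp_force: 4.2
```

```bash
python3 dr.py
```

```text
sety -120.27 F 8.49 t 6.43
```

arm_command:
  increments: "0.7 0 0 0 0 0 0;1.4 0 0 0 0 0 0;2 0 0 0 0 0 0;2 0 0 0 0 0 0"

```text
time: 6.77
tool_pos: [616.9, -219.5, 95.5]
tool_rot: [-3.14, -0.004, 1.731]
wrist_force: [-1.4, 5.5, 2.8]
width: 0.009
grasp_force: 3.1
```

```bash
python3 dr.py
```

```text
sety -119.64 F 5.66 t 6.77
```

arm_command:
  increments: "0.7 0 0 0 0 0 0;1.4 0 0 0 0 0 0;2 0 0 0 0 0 0;2 0 0 0 0 0 0"

```text
time: 7.1
tool_pos: [616.6, -217.5, 95.5]
tool_rot: [-3.14, -0.004, 1.731]
wrist_force: [-1.7, 6.8, 1.9]
width: 0.006
grasp_force: 3.1
```

```bash
python3 dr.py
```

```text
sety -117.68 F 6.97 t 7.1
```

arm_command:
  increments: "-1 0 0 0 0 0 0;-2 0 0 0 0 0 0;-3 0 0 0 0 0 0;-4 0 0 0 0 0 0;-5 0 0 0 0 0 0;-5 0 0 0 0 0 0;-5 0 0 0 0 0 0"

```text
time: 7.68
tool_pos: [617.2, -221.2, 95.5]
tool_rot: [-3.14, -0.005, 1.731]
wrist_force: [-2.6, 8.1, 2.9]
width: 0.004
grasp_force: 4.0
```

```bash
python3 dr.py
```

```text
sety -121.45 F 8.41 t 7.68
```

arm_command:
  increments: "-1 0 0 0 0 0 0;-2 0 0 0 0 0 0;-2 0 0 0 0 0 0;-2 0 0 0 0 0 0"

```text
time: 8.02
tool_pos: [617.5, -223.0, 95.5]
tool_rot: [-3.14, -0.006, 1.731]
wrist_force: [-2.5, 8.3, 3.7]
width: 0.006
grasp_force: 4.2
```

```bash
python3 dr.py
```

```text
sety -123.27 F 8.57 t 8.02
```

arm_command:
  increments: "-1 0 0 0 0 0 0;-2 0 0 0 0 0 0;-2 0 0 0 0 0 0;-2 0 0 0 0 0 0"

```text
time: 8.35
tool_pos: [617.7, -224.9, 95.4]
tool_rot: [-3.14, -0.006, 1.731]
wrist_force: [-3.0, 7.9, 4.2]
width: 0.01
grasp_force: 4.3
```

arm_command:
  increments: "-1 0 0 0 0 0 0;-2 0 0 0 0 0 0;-2 0 0 0 0 0 0;-2 0 0 0 0 0 0"

```text
time: 8.68
tool_pos: [618.0, -226.8, 95.4]
tool_rot: [-3.14, -0.006, 1.731]
wrist_force: [-3.6, 8.5, 2.7]
width: 0.005
grasp_force: 4.4
```

arm_command:
  increments: "-1 0 0 0 0 0 0;-2 0 0 0 0 0 0;-2 0 0 0 0 0 0;-2 0 0 0 0 0 0"

```text
time: 9.02
tool_pos: [618.4, -228.7, 95.4]
tool_rot: [-3.14, -0.006, 1.731]
wrist_force: [-3.4, 7.2, 3.8]
width: 0.002
grasp_force: 4.4
```

```bash
cat > av.py <<'E'
from h import *
y=np.array([-np.sin(YAW),np.cos(YAW)]); F=[];G=[]
for i in range(5):
    env.camera("wrist"); o=env.observe(); F.append(o["wrist_force"][:2]@y); G.append(o["grasp_force"])
print("sety",((o["tool_pos"][:2]-O)@y).round(2),np.round(F,1),np.mean(F).round(2),np.round(G,1),o["joint_torque"].round(2),round(o["time"],2))
E
python3 av.py
```

```text
sety -129.05 [9.5 8.2 8.7 9.2 9. ] 8.9 [4.4 4.4 4.4 4.4 4.4] [  4.27 -51.1   -1.5  -22.23   1.9   -1.09   0.06] 9.27
```

arm_command:
  increments: "-1 0 0 0 0 0 0;-2 0 0 0 0 0 0;-2 0 0 0 0 0 0;-2 0 0 0 0 0 0"

```text
time: 9.6
tool_pos: [618.8, -231.6, 95.5]
tool_rot: [-3.14, -0.005, 1.731]
wrist_force: [-2.8, 7.0, 3.4]
width: 0.003
grasp_force: 3.9
```

arm_command:
  increments: "0.7 0 0 0 0 0 0;1.4 0 0 0 0 0 0;2 0 0 0 0 0 0;2 0 0 0 0 0 0"

```text
time: 9.93
tool_pos: [618.8, -231.4, 95.4]
tool_rot: [-3.141, -0.002, 1.73]
wrist_force: [-2.9, 5.5, 1.5]
width: -0.001
grasp_force: 3.0
```

```bash
python3 av.py
```

```text
sety -131.75 [5.5 6.1 6.1 5.4 5.6] 5.76 [2.9 3.  3.  3.  3. ] [ 2.940e+00 -5.172e+01 -2.860e+00 -2.150e+01  1.290e+00 -7.000e-01
  4.000e-02] 10.18
```

arm_command:
  increments: "0.7 0 0 0 0 0 0;1.4 0 0 0 0 0 0;2 0 0 0 0 0 0;2 0 0 0 0 0 0"

```text
time: 10.52
tool_pos: [618.8, -231.3, 95.5]
tool_rot: [3.142, -0.0, 1.729]
wrist_force: [-0.9, 4.2, 1.3]
width: 0.004
grasp_force: 2.0
```

```bash
python3 av.py
```

```text
sety -131.65 [3.5 3.3 3.6 3.8 4.4] 3.73 [2.  2.1 2.1 2.1 2.2] [ 2.220e+00 -5.230e+01 -3.620e+00 -2.116e+01  9.600e-01 -4.200e-01
  3.000e-02] 10.77
```

arm_command:
  increments: "0.7 0 0 0 0 0 0;1.4 0 0 0 0 0 0;2 0 0 0 0 0 0;2 0 0 0 0 0 0"

```text
time: 11.1
tool_pos: [618.7, -231.1, 95.6]
tool_rot: [3.141, 0.002, 1.728]
wrist_force: [-0.1, 0.1, 0.2]
width: 0.005
grasp_force: 0.1
```

```bash
python3 av.py
```

```text
sety -130.56 [-0.2 -0.7 -0.5 -0.3 -0.5] -0.45 [0. 0. 0. 0. 0.] [ 3.000e-02 -5.242e+01 -5.770e+00 -1.988e+01 -4.000e-02  5.000e-02
  0.000e+00] 11.35
```

The ram is caught: the handle force is zero and the ram has stopped following the finger. Backing clear and heading for the tube.

arm_command:
  increments: "2 0 0 0 0 0 0;4 0 0 0 0 0 0;5 0 0 0 0 0 0;5 0 -20 0 0 0 0;5 0 -55 0 0 0 0;5 0 -90 0 0 0 0;5 0 -100 0 0 0 0;5 0 -100 0 0 0 0"

```text
time: 12.02
tool_pos: [620.1, -224.7, 199.8]
tool_rot: [3.135, 0.004, 1.729]
wrist_force: [1.0, 0.3, -0.8]
width: 0.004
grasp_force: 0.0
```

```bash
python3 - <<'E'
from h import *
o=env.observe();print(o["tool_pos"],o["tool_rot"])
inc([476,278,195],1.616)
im,d=env.camera("side"); hsv=cv2.cvtColor(im,cv2.COLOR_BGR2HSV)
for q in("handle","ram"):
  for x in env.spot_point(q,"side")[:2]: print(q,x)
r=((hsv[...,0]<8)|(hsv[...,0]>172))&(hsv[...,1]>150); r[:,:270]=0;r[:,350:]=0; v,u=np.nonzero(r[:200]); print(u.mean(),v.mean(),v.min(), at_z("side",[u.mean(),v.min()],118))
E
```

```text
[ 620.09406518 -224.69651545  199.81766699] [3.13454823 0.00364999 1.72899753]
inc [519.1 -63.1   2.5] [0.007 0.003 0.113] t 12.02
handle {'centre': [311.2, 135.5], 'score': 0.81}
310.98591549295776 137.43661971830986 128 [ 624.06731784 -251.35984924  118.        ]
```

arm_command:
  increments: "519 -63 0 0 0 0.113 80;519 -63 0 0 0 0.113 80;519 -63 0 0 0 0.113 80;519 -63 0 0 0 0.113 80;519 -63 0 0 0 0.113 80;519 -63 0 0 0 0.113 80;519 -63 0 0 0 0.113 80;519 -63 0 0 0 0.113 80;519 -63 0 0 0 0.113 80;519 -63 0 0 0 0.113 80;519 -63 0 0 0 0.113 80;519 -63 0 0 0 0.113 80"

```text
time: 13.17
tool_pos: [478.3, 257.0, 193.6]
tool_rot: [-3.139, 0.002, 1.616]
wrist_force: [1.9, 0.3, -0.2]
width: 0.834
grasp_force: 0.0
```

```bash
python3 - <<'E'
from h import *
o=env.observe();print(o["tool_pos"],o["tool_rot"],o["joint_vel"].round(2))
inc([476,278,195],1.616)
E
```

```text
[478.29946388 256.96320645 193.64779087] [-3.13858357e+00  1.61439207e-03  1.61564065e+00] [-0.86  0.19 -0.12 -0.21  0.15  0.08 -1.01]
inc [21.1 -1.4 -1.4] [-0.003  0.002 -0.   ] t 13.17
```

```bash
python3 - <<'E'
from h import *
for i in range(4): env.camera("wrist")
im,d=env.camera("wrist"); o=env.observe(); print(o["tool_pos"],o["tool_rot"],np.abs(o["joint_vel"]).max())
print(env.get_calibration("wrist"))
cv2.imwrite("pics/w2.png",im); np.save("w2.npy",d)
for q in("tube","cap","rest"):
  for x in env.spot_point(q,"wrist")[:2]: print(q,x["score"],x["centre"],at_z("wrist",x["centre"],45 if q!="rest" else 12))
inc([476,278,195],1.616)
E
```

```text
[479.55872458 255.02069257 193.87849663] [-3.13896241e+00  1.93107566e-03  1.61601996e+00] 0.03057349260942234
{'camera_matrix': array([[340.87056929,   0.        , 323.98754363],
       [  0.        , 340.87056929, 200.25111827],
       [  0.        ,   0.        ,   1.        ]]), 'eye': array([477.04790175, 321.23017192, 356.07338022]), 'attitude': array([2.89371977e+00, 2.52141273e-03, 4.62793272e-02])}
tube 0.89 [323.7, 166.3] [478.87197246 273.78722143  45.        ]
cap 0.78 [322.4, 225.5] [480.52701328 216.26039583  45.        ]
inc [24.3 -3.7 -0.4] [-0.001  0.001 -0.004] t 13.57
```

View pics/w2.png

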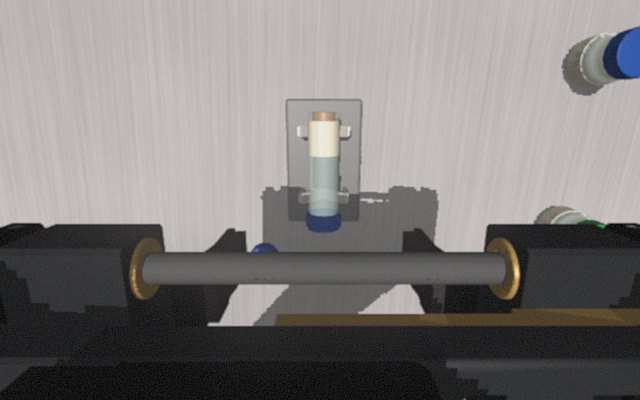

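The tube is at (323,165), upright in the image with its cap at (322,225), so it lies along the fingers' x axis and is centred on them. Descending onto the glass.

```bash
python3 - <<'E'
from h import *
inc([478.5,277,26],1.616)
E
```

```text
inc [ 23.4  -1.  168.6] [-0.001  0.001 -0.004] t 13.57
```

arm_command:
  increments: "23 -1 0 0 0 0 80;23 -1 35 0 0 0 80;23 -1 70 0 0 0 80;23 -1 105 0 0 0 80;23 -1 135 0 0 0 80;23 -1 150 0 0 0 80;23 -1 160 0 0 0 80;23 -1 168 0 0 0 80;23 -1 168 0 0 0 80;23 -1 168 0 0 0 80"

```text
time: 14.4
tool_pos: [478.8, 279.0, 28.1]
tool_rot: [3.141, -0.0, 1.615]
wrist_force: [0.2, 0.2, 0.6]
width: 0.923
grasp_force: 0.0
```

arm_command:
  increments: "-2 0 1 0 0 0 50;-2 0 1 0 0 0 40;-2 0 1 0 0 0 33;-2 0 1 0 0 0 28;-2 0 1 0 0 0 20;-2 0 1 0 0 0 15;-2 0 1 0 0 0 15;-2 0 1 0 0 0 15;-2 0 1 0 0 0 15;-2 0 1 0 0 0 15"

```text
time: 15.23
tool_pos: [476.5, 276.9, 26.3]
tool_rot: [-3.139, 0.001, 1.616]
wrist_force: [-4.4, -0.4, 2.7]
width: 0.311
grasp_force: 30.0
```

arm_command:
  increments: "0 -2 -1 0 0 0 15;0 -2 -5 0 0 0 15;0 -2 -15 0 0 0 15;0 -2 -35 0 0 0 15;0 -2 -60 0 0 0 15;0 -2 -85 0 0 0 15;0 -2 -105 0 0 0 15;0 -2 -120 0 0 0 15;0 -2 -120 0 0 0 15;0 -2 -120 0 0 0 15"

```text
time: 16.07
tool_pos: [476.9, 277.0, 147.6]
tool_rot: [3.139, -0.001, 1.615]
wrist_force: [0.5, -0.1, -1.1]
width: 0.315
grasp_force: 30.0
```

```bash
python3 - <<'E'
from h import *
im,d=env.camera("wrist"); o=env.observe(); print(o["tool_pos"],o["tool_rot"],o["wrist_force"],o["width"])
cv2.imwrite("pics/w3.png",im); np.save("w3.npy",d)
for q in("tube","cap"):
  for x in env.spot_point(q,"wrist")[:2]: print(q,x["score"],x["centre"],at_z("wrist",x["centre"],o["tool_pos"][2]+19))
im,d=env.camera("side"); cv2.imwrite("pics/s3.png",im); np.save("s3.npy",d)
for q in("tube","cap"):
  for x in env.spot_point(q,"side")[:2]: print(q,x["score"],x["centre"],at_z("side",x["centre"],o["tool_pos"][2]+19))
E
```

```text
[476.23771041 276.4749053  146.4280557 ] [3.14116658e+00 3.83356146e-04 1.61537801e+00] [ 0.04128685  0.18326426 -1.44112841] 0.3144099997114183
tube 0.69 [315.8, 280.6] [476.34987311 276.87236197 165.4280557 ]
cap 0.74 [374.6, 132.2] [ 442.81226951 -212.35472845  165.4280557 ]
```

View pics/w3.png

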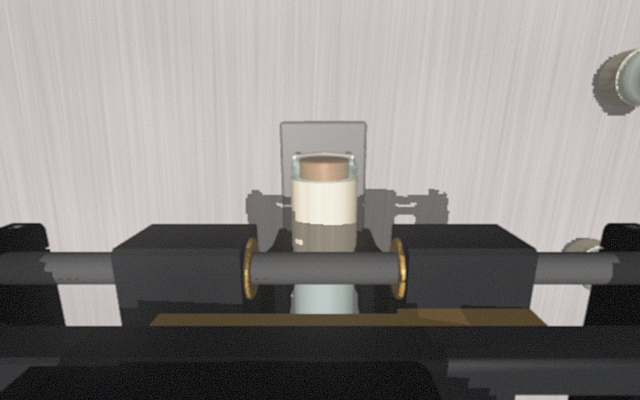

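The tube is held level. The foot rim is at about (323,155) and the white band runs from row 178 to row 222. I'll compute its offset in the grasp.

```bash
python3 - <<'E'
from h import *
im=cv2.imread("pics/w3.png"); d=np.load("w3.npy"); o=env.observe(); t=o["tool_pos"]; ax=np.array([np.cos(1.6155),np.sin(1.6155)])
for v in list(range(148,230,4)):
    p=at_d("wrist",[324,v],d[v,324]); print(v,im[v,324],((p[:2]-t[:2])@ax).round(1),(p[2]-t[2]-19).round(1))
for v in(178,222): print(v,((at_z("wrist",[324,v],t[2]+19+14)[:2]-t[:2])@ax).round(1))
inc([*S(0,93),170],1.729); print(S(0,93))
E
```

```text
148 [166 170 172] 37.7 -155.2
152 [172 180 186] 36.0 -138.9
156 [110 121 127] 48.4 -6.4
160 [ 89 100 116] 48.5 8.4
164 [146 174 207] 47.5 12.3
168 [164 190 219] 46.1 13.1
172 [156 184 214] 44.5 13.3
176 [154 182 213] 42.9 13.0
180 [155 182 210] 41.5 14.0
184 [221 236 240] 39.8 13.1
188 [221 236 240] 38.4 14.2
192 [222 237 241] 37.0 15.0
196 [224 237 241] 35.1 13.4
200 [221 236 240] 33.5 13.7
204 [223 237 241] 32.1 14.4
208 [222 236 241] 30.4 14.1
212 [223 238 241] 28.8 14.2
216 [224 238 241] 27.2 14.4
220 [221 236 240] 25.6 14.6
224 [202 226 232] 23.5 13.4
228 [122 135 142] 22.2 14.5
178 42.3
222 24.6
inc [-290.7   94.1  -24.5] [-0.002  0.001 -0.113] t 16.37
[582.86706057  -9.5584131 ]
```

```bash
python3 - <<'E'
from h import *
inc([*S(0,80),146],1.729)
E
```

```text
inc [-303.6   95.6   -0.5] [-0.002  0.001 -0.113] t 16.37
```

arm_command:
  increments: "-40 12 -4 0 0 -0.113 15;-80 25 -4 0 0 -0.113 15;-120 38 -4 0 0 -0.113 15;-160 52 -4 0 0 -0.113 15;-200 65 -4 0 0 -0.113 15;-240 78 -4 0 0 -0.113 15;-275 88 -4 0 0 -0.113 15;-295 94 -4 0 0 -0.113 15;-303 96 -4 0 0 -0.113 15;-303 96 -4 0 0 -0.113 15;-303 96 -4 0 0 -0.113 15"

```text
time: 17.28
tool_pos: [585.1, -20.0, 150.0]
tool_rot: [-3.141, -0.001, 1.73]
wrist_force: [0.4, 1.0, -1.2]
width: 0.309
grasp_force: 30.0
```

```bash
python3 - <<'E'
from h import *
env.camera("wrist");im,d=env.camera("wrist"); o=env.observe(); t=o["tool_pos"]; print(t,o["tool_rot"],o["wrist_force"],o["width"])
cv2.imwrite("pics/w4.png",im); np.save("w4.npy",d)
inc([*S(0,91),120],1.729)
E
```

```text
[585.08177689 -18.58208899 150.48713774] [-3.14137124e+00 -1.30548338e-03  1.73270617e+00] [-0.85040533  0.57225361 -2.70374094] 0.31190050388747365
inc [ 7.2 -0.7 30.5] [-0.    -0.001  0.004] t 17.38
```

View pics/w4.png

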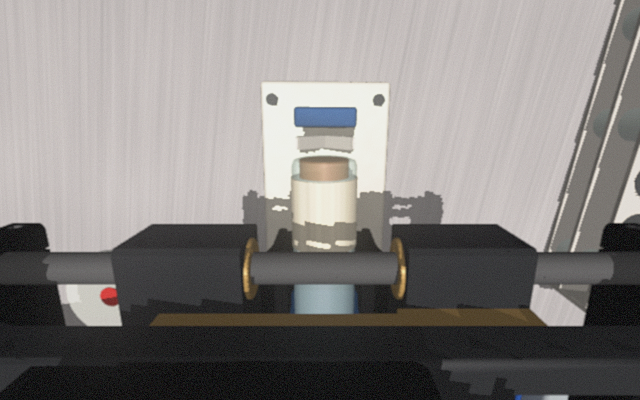

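The end stop (294–357, row 117) and the plate screws (272 and 378) are centred on column 325, the same as the tube (292–357). Checking this in mm.

```bash
python3 - <<'E'
from h import *
im=cv2.imread("pics/w4.png"); d=np.load("w4.npy"); hsv=cv2.cvtColor(im,cv2.COLOR_BGR2HSV); t=env.observe()["tool_pos"]
m=(hsv[...,0]>100)&(hsv[...,0]<125)&(hsv[...,1]>120); m[:95]=0;m[135:]=0;m[:,:280]=0;m[:,370:]=0
v,u=np.nonzero(m); print(u.min(),u.max(),v.min(),v.max())
yd=np.array([-np.sin(1.7300-np.pi/2),np.cos(1.73-np.pi/2)]); xd=np.array([yd[1],-yd[0]])
K,e,A=cal("wrist")
P=np.array([at_d("wrist",[a,b],d[b,a]) for a,b in zip(u,v)]); q=P[:,:2]-t[:2]
top=P[:,2]>66; print("z",np.percentile(P[:,2],[2,50,98]).round(1),"along",np.percentile((q@yd)[top],[2,50,98]).round(1),"lat",np.percentile((q@xd)[top],[2,50,98]).round(1))
for r in(112,118,124): 
    uu=u[v==r]; print(r,uu.min(),uu.max())
for c in(272,378): print("hole",((at_z("wrist",[c,100],12)[:2]-t[:2])@np.c_[xd,yd]).round(1))
for r in(190,200,210):
    p=at_d("wrist",[324,r],d[r,324])[:2]-t[:2]; print("tube",(p@xd).round(1))
w4=d[200,285:365]; print(np.where(w4<250)[0][[0,-1]]+285)
E
```

```text
Traceback (most recent call last):
ValueError: zero-size array to reduction operation minimum which has no identity
```

```bash
python3 - <<'E'
from h import *
im=cv2.imread("pics/w4.png").astype(int); d=np.load("w4.npy"); t=env.observe()["tool_pos"]; print(im[117,325])
m=(im[...,0]-im[...,2]>50); m[:95]=0;m[135:]=0;m[:,:280]=0;m[:,370:]=0
v,u=np.nonzero(m); print(u.min(),u.max(),v.min(),v.max())
a=1.7315-np.pi/2
yd=np.array([-np.sin(a),np.cos(a)]); xd=np.array([yd[1],-yd[0]])
P=np.array([at_d("wrist",[a,b],d[b,a]) for a,b in zip(u,v)]); q=P[:,:2]-t[:2]
top=P[:,2]>64; f=lambda z:np.percentile(z,[2,50,98]).round(1)
print("z",f(P[:,2]),"along",f((q@yd)[top]),"lat",f((q@xd)[top]))
for c in(272,378): print("hole",((at_z("wrist",[c,100],12)[:2]-t[:2])@np.c_[xd,yd]).round(1))
w=np.where(d[200,285:365]<d[200,324]+25)[0][[0,-1]]+285; print(w,((at_d("wrist",[w.mean(),200],d[200,324])[:2]-t[:2])@xd).round(1))
E
```

```text
[167 123  98]
295 355 108 125
z [68.9 70.3 71.8] along [59.7 65.2 70.5] lat [-19.3   0.7  20.6]
hole [-44.1  78.1]
hole [45.7 78.3]
[291 356] -0.1
```

arm_command:
  increments: "8.5 0.5 20 0 0 0 15;8.5 0.5 45 0 0 0 15;8.5 0.5 70 0 0 0 15;8.5 0.5 85 0 0 0 15;8.5 0.5 97 0 0 0 15;8.5 0.5 105 0 0 0 15;8.5 0.5 112 0 0 0 15;8.5 0.5 117 0 0 0 15;8.5 0.5 119 0 0 0 15;8.5 0.5 119 0 0 0 15"

```text
time: 18.22
tool_pos: [585.0, -12.9, 31.6]
tool_rot: [3.141, 0.0, 1.729]
wrist_force: [-0.3, -0.4, -0.5]
width: 0.312
grasp_force: 30.0
```

```bash
python3 av.py; python3 -c "
from h import *
o=env.observe();print(o['tool_pos'],o['wrist_force']);inc([*S(0,92.5),26],1.729)"
```

```text
sety 89.15 [ 1.1  0.3 -0.8 -1.1 -0.2] -0.14 [30. 30. 30. 30. 30.] [-3.000e-02 -4.827e+01 -6.270e+00 -1.646e+01 -4.000e-02  2.000e-02
  0.000e+00] 18.47
[585.32026203 -13.06717204  32.12425842] [-1.14794789 -0.3954112  -0.34618982]
inc [ 3.4 -1.9  6.1] [ 0.001  0.    -0.   ] t 18.47
```

arm_command:
  increments: "1.5 -0.5 2 0 0 0 15;2 -0.5 4 0 0 0 15;2 -0.5 5 0 0 0 15;2 -0.5 5 0 0 0 15;2 -0.5 5 0 0 0 15"

```text
time: 18.88
tool_pos: [584.0, -10.8, 26.5]
tool_rot: [-3.142, -0.0, 1.729]
wrist_force: [-1.8, 1.3, -0.0]
width: 0.313
grasp_force: 30.0
```

```bash
python3 av.py; python3 -c "
from h import *
o=env.observe();print(o['tool_pos'],o['wrist_force'],o['ft_torque']);inc([*S(0,92.5),26],1.729)"
```

```text
sety 91.43 [0.  1.  1.2 0.7 1.4] 0.89 [30. 30. 30. 30. 30.] [ 3.200e-01 -4.812e+01 -5.840e+00 -1.623e+01  1.100e-01 -0.000e+00
  2.000e-02] 19.13
[584.05242305 -10.9548373   26.51580034] [-0.39037041  1.396538    0.09204071] [ 0.16311951  0.00648493 -0.04718894]
inc [ 1.1 -1.   0.5] [ 0. -0. -0.] t 19.13
```

arm_command:
  increments: "0 -0.5 1 0 0 0 15;1 -0.5 1.3 0 0 0 15;2 -0.5 1.3 0 0 0 15;2 -0.5 1.3 0 0 0 15;2 -0.5 1.3 0 0 0 15"

```text
time: 19.55
tool_pos: [584.1, -10.9, 26.3]
tool_rot: [3.14, 0.003, 1.728]
wrist_force: [-1.3, -2.6, 7.0]
width: 0.314
grasp_force: 30.0
```

```bash
python3 av.py; python3 -c "
from h import *
o=env.observe();print(o['tool_pos'],o['wrist_force'],o['ft_torque']);inc([*S(0,92.5),26],1.729)"
```

```text
sety 91.49 [-2.9 -1.9 -2.9 -2.3 -2.2] -2.43 [30. 30. 30. 30. 30.] [ -1.52 -44.4   -6.93 -14.77  -0.35  -0.58   0.07] 19.8
[584.09882846 -10.89156592  26.26076135] [-0.28997697 -2.22614414  5.59044967] [-0.5603641   0.15618158 -0.07682245]
inc [ 1.  -1.   0.3] [ 0.001  0.003 -0.001] t 19.8
```

arm_command:
  increments: "0 0 -1 0 0 0 15;0.5 0 -1.3 0 0 0 15;1 0 -1.3 0 0 0 15;1 0 -1.3 0 0 0 15;1 0 -1.3 0 0 0 15"

```text
time: 20.22
tool_pos: [583.6, -9.7, 26.6]
tool_rot: [3.141, 0.002, 1.728]
wrist_force: [1.1, -5.3, 2.0]
width: 0.311
grasp_force: 30.0
```

```bash
python3 av.py; python3 -c "
from h import *
o=env.observe();print(o['tool_pos'],o['wrist_force'],o['ft_torque']);inc([*S(0,92.5),26],1.729)"
```

```text
sety 92.73 [-5.4 -4.7 -5.5 -4.7 -5.2] -5.07 [30. 30. 30. 30. 30.] [-3.040e+00 -4.629e+01 -8.950e+00 -1.444e+01 -1.070e+00 -2.300e-01
  1.000e-02] 20.47
[583.62187761  -9.71450156  26.63403438] [ 0.01212894 -5.22531471  1.964872  ] [-1.10647052 -0.38236223  0.0216942 ]
inc [-0.2 -0.7  0.6] [ 0.     0.002 -0.001] t 20.47
```

The foot is against the stop (5 N along the axis with little vertical load). Relaxing and opening.

arm_command:
  increments: "-1 0 0 0 0 0 15;-2 0 0.3 0 0 0 15;-2 0 0.3 0 0 0 30;-2 0 0.3 0 0 0 34;-2 0 0.3 0 0 0 40;-2 0 0.3 0 0 0 50;-2 0 0.3 0 0 0 60;-2 0 0.3 0 0 0 60;-2 0 0.3 0 0 0 60"

```text
time: 21.22
tool_pos: [583.3, -10.0, 26.1]
tool_rot: [-3.141, -0.0, 1.729]
wrist_force: [0.7, 0.4, -0.1]
width: 0.649
grasp_force: 0.0
```

arm_command:
  increments: "-2 0 -10 0 0 0 60;-2 0 -30 0 0 0 60;-2 0 -60 0 0 0 60;-2 0 -90 0 0 0 60;-2 0 -120 0 0 0 60;-2 0 -140 0 0 0 0;-2 0 -140 0 0 0 0;-2 0 -140 0 0 0 0;-2 0 -140 0 0 0 0"

```text
time: 21.97
tool_pos: [583.1, -12.5, 165.9]
tool_rot: [-3.141, 0.0, 1.729]
wrist_force: [0.2, -0.1, -0.2]
width: 0.472
grasp_force: 0.0
```

```bash
python3 - <<'E'
from h import *
o=env.observe();print(o['tool_pos'],o['wrist_force'],o['width'],o['time'])
inc([*S(-71,-46),110],1.729)
im,d=env.camera("side"); cv2.imwrite("pics/s5.png",cv2.resize(im[100:260,240:400],(600,600),interpolation=2))
for q in("tube","cap","handle"):
  for x in env.spot_point(q,"side")[:2]: print(q,x["score"],x["centre"],at_z("side",x["centre"],86 if q=="handle" else 45)@np.eye(3))
E
```

```text
[583.09587477 -12.49867303 165.93619305] [ 0.20279464 -0.10126456 -0.18773611] 0.4723100328307671 21.9667
inc [-136.1  -70.7   56. ] [-0.001  0.    -0.   ] t 21.97
tube 0.73 [303.1, 212.7] [579.34693175   1.14418028  45.        ]
cap 0.37 [305.1, 194.8] [591.24957855 -62.23159343  45.        ]
```

View pics/s5.png

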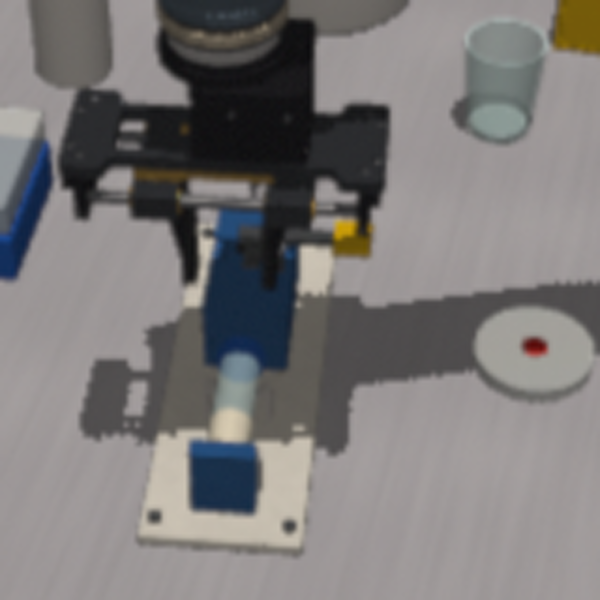

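The tube lies straight in the cradle with its foot at the stop and its cap towards the ram. Now the trip pad.

arm_command:
  increments: "-40 -20 0 0 0 0 0;-80 -42 0 0 0 0 0;-115 -60 0 0 0 0 0;-136 -72 0 0 0 0 0;-136 -72 20 0 0 0 0;-136 -72 40 0 0 0 0;-136 -72 56 0 0 0 0;-136 -72 56 0 0 0 0;-136 -72 56 0 0 0 0"

```text
time: 22.92
tool_pos: [533.3, -157.4, 109.2]
tool_rot: [-3.139, -0.002, 1.729]
wrist_force: [-0.6, 0.5, 0.2]
width: 0.004
grasp_force: 0.0
```

```bash
python3 - <<'E'
from h import *
env.camera("wrist"); o=env.observe();print(o['tool_pos'],o['wrist_force'],o['width'],o['time'])
inc([*S(-71,-46),87],1.729)
for x in env.spot_point("trip_pad","wrist")[:2]: print(x,at_z("wrist",x["centre"],87))
E
```

```text
[ 534.25974728 -157.44080671  110.26543813] [0.53820222 0.21564876 0.30634094] 0.006262211247178707 22.9667
inc [-0.6  0.3 23.3] [-0.    -0.001  0.   ] t 22.97
{'centre': [328.8, 241.5], 'score': 0.6} [ 538.567401  -162.5098369   87.       ]
```

arm_command:
  increments: "0 1.5 8 0 0 0 0;0 1.5 16 0 0 0 0;0 1.5 21 0 0 0 0;0 1.5 24 0 0 0 0;0 1.5 27 0 0 0 0;0 1.5 28 0 0 0 0;0 1.5 28 0 0 0 0"

```text
time: 23.6
tool_pos: [535.0, -157.6, 81.9]
tool_rot: [-3.14, -0.0, 1.729]
wrist_force: [-1.0, 0.1, 1.2]
width: 0.007
grasp_force: 0.7
```

arm_command:
  increments: "0 0 1 0 0 0 0;0 0 2 0 0 0 0;0 0 3 0 0 0 0;0 0 3 0 0 0 0"

```text
time: 23.93
tool_pos: [535.3, -157.6, 79.1]
tool_rot: [-3.141, 0.0, 1.729]
wrist_force: [-0.7, 1.0, 0.1]
width: 0.005
grasp_force: 0.1
```

```bash
cat > chk.py <<'E'
from h import *
im,d=env.camera("side"); hsv=cv2.cvtColor(im,cv2.COLOR_BGR2HSV); o=env.observe(); print(o["wrist_force"],o["grasp_force"],o["tool_pos"])
r=((hsv[...,0]<8)|(hsv[...,0]>172))&(hsv[...,1]>150); r[:,:270]=0;r[:,350:]=0; v,u=np.nonzero(r[:200]); print("red",len(u),u.size and (u.mean(),v.mean(),v.min()))
im,d=env.camera("top"); hsv=cv2.cvtColor(im,cv2.COLOR_BGR2HSV)
r=((hsv[...,0]<8)|(hsv[...,0]>172))&(hsv[...,1]>150); v,u=np.nonzero(r[150:200,350:420]); print("top red",len(u),u.size and at_z("top",[u.mean()+350,v.mean()+150],118))
E
python3 chk.py
```

```text
[-0.10103597  0.34839662 -0.65082025] 0.0 [ 536.00678049 -157.50381224   79.18863808]
red 48 (np.float64(311.3333333333333), np.float64(138.02083333333334), np.int64(128))
top red 0 0
```

arm_command:
  increments: "0 0 1 0 0 0 0;0 0 2 0 0 0 0;0 0 2 0 0 0 0"

```text
time: 24.28
tool_pos: [536.0, -157.5, 77.1]
tool_rot: [3.141, 0.0, 1.729]
wrist_force: [0.1, 0.1, 0.6]
width: 0.004
grasp_force: 0.6
```

```bash
python3 chk.py; python3 -c "
from h import *
im,d=env.camera('side'); cv2.imwrite('pics/s6.png',cv2.resize(im[100:260,240:400],(600,600),interpolation=2))"
```

```text
[-0.1668385   0.54762787  0.79657914] 0.6203640508465469 [ 536.00262132 -157.53625328   77.26664592]
red 81 (np.float64(309.7037037037037), np.float64(147.8148148148148), np.int64(140))
top red 0 0
```

View pics/s6.png

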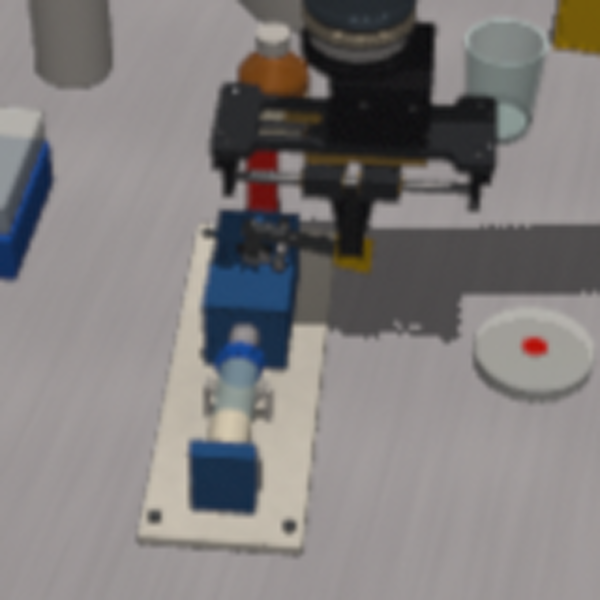

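The ram has fired: the handle is forward again and the nose is on the cap. Retreating up and to the robot's side, then checking.

arm_command:
  increments: "0 0 -15 0 0 0 0;0 0 -45 0 0 0 0;0 0 -80 0 0 0 0;0 0 -115 0 0 0 0;0 -35 -125 0 0 0 0;0 -70 -125 0 0 0 0;0 -80 -125 0 0 0 0;0 -80 -125 0 0 0 0;0 -80 -125 0 0 0 0"

```text
time: 25.18
tool_pos: [456.6, -170.4, 202.4]
tool_rot: [3.141, 0.001, 1.728]
wrist_force: [0.1, 0.2, 0.1]
width: 0.002
grasp_force: 0.0
```

```bash
python3 chk.py; python3 - <<'E'
from h import *
c="side"; im,d=env.camera(c); im=im.astype(int); K,e,A=cal(c); v,u=np.mgrid[:400,:640]
P=e+((np.stack([u,v,np.ones_like(u)],-1)@np.linalg.inv(K).T)@A.T)*d[...,None]
q=P[...,:2]-O; cc,s=np.cos(YAW),np.sin(YAW); x=q[...,0]*cc+q[...,1]*s; y=-q[...,0]*s+q[...,1]*cc
blue=(im[...,0]-im[...,2]>40)
def ext(n,m): print(n,m.sum(),np.percentile(y[m],[2,50,98]).round(1),np.percentile(x[m],[2,50,98]).round(1),np.percentile(P[m][:,2],[2,50,98]).round(1))
ext("cap",blue&(abs(x)<18)&(y>24)&(y<75)&(P[...,2]>35)); ext("tube",(abs(x)<6)&(y>25)&(y<142)&(P[...,2]>52))
ext("handle",(im[...,2]-im[...,0]>90)&(abs(x)<25)&(y<-85)&(y>-190)&(P[...,2]>90))
cv2.imwrite("pics/s7.png",cv2.resize(im[160:240,265:345].astype(np.uint8),(600,600),interpolation=2))
E
```

```text
[ 1.04746509 -0.23690001 -0.72790477] 0.0 [ 457.39141606 -170.05523141  202.35842178]
red 139 (np.float64(309.84892086330933), np.float64(145.31654676258992), np.int64(137))
top red 51 [ 610.72637384 -206.59981411  118.        ]
cap 63 [33.8 48.5 57.4] [-11.8   1.7  17.4] [47.9 56.3 62.5]
tube 139 [ 29.1  83.1 132.2] [-5.7 -0.   5.7] [52.9 57.7 62.3]
handle 58 [-112.6 -104.  -100.2] [-6.8  0.6 11.4] [ 91.6 111.6 120.5]
```

View pics/s7.png

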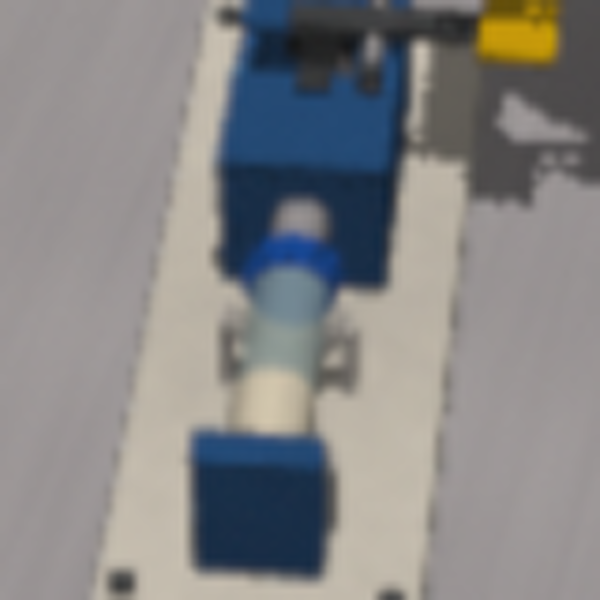

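The nose is on the cap, and the tube is straight and against the stop. One numeric check: the handle should sit about 2 mm short of its start position if the cap is home, and about 7 mm short if it isn't.

```bash
python3 - <<'E'
from h import *
for n,c,lo in(("old","top",0),("new","top",0),("old","side",0),("new","side",0)):
    im=cv2.imread(f"pics/{c}1.png") if n=="old" else env.camera(c)[0]
    w=im.astype(float); w=np.clip(w[...,2]-np.maximum(w[...,0],w[...,1])-40,0,None)
    sl=(slice(150,200),slice(350,420)) if c=="top" else (slice(120,200),slice(290,330))
    m=w[sl]; vv,uu=np.mgrid[sl]; px=[(uu*m).sum()/m.sum(),(vv*m).sum()/m.sum()]
    p=at_z(c,px,110)[:2]; print(n,c,np.round(px,2),((p-O)@[-np.sin(YAW),np.cos(YAW)]).round(1))
E
```

```text
old top [380.68 175.51] -108.8
new top [381.3  175.31] -110.8
old side [309.71 142.88] -95.9
new side [309.8  142.49] -97.6
```

The handle sits 2.0 mm (top) and 1.7 mm (side) behind its start position, so the cap is fully home.

```bash
python3 -c "
from h import *
print(env.sign_off())"
```

```text
the job is handed in; nothing more can be done
None
```

The job is handed in at about 25 s of robot time: the ram was drawn until the sear caught, the tube laid in the cradle and the ram fired from the trip pad; the cap measures fully home (handle about 2 mm short of its start position, as expected), and the tube is still lying in the cradle.

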